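# Make up two carving kits

## Task

Make up the two carving kits from the stock on the bench. Into the dark walnut tray put the rippled walnut block and the yellow-handled gouge; into the pale tray put the plain pale block, the green honing bar, and, seated flat down over the studs of the stud plate there, the faceplate whose holes match those studs. Lay every piece flat on the tray's floor the same way up as you found it, well inside the rim, and leave the other faceplate and the orange-brown stone where they are.

Things in the scene. Friction and masses are not known exactly. Their poses are not given: they have to be found in the camera images.
- tray_dark: Tray of dark walnut wood, low rim, fixed on the table. Outside 240 (x) by 190 (y) by 26 mm; walls and floor 8 mm thick, so the inner floor (224 by 174 mm) is 8 mm above the table. Origin: centre of its underside, at z=0; z up. Lies left or right of the stock. Empty at the start.
- tray_pale: Tray of pale pine wood, low rim, fixed on the table. Outside 240 (x) by 190 (y) by 26 mm; walls and floor 8 mm thick, so the inner floor (224 by 174 mm) is 8 mm above the table. Origin: centre of its underside, at z=0; z up. Lies left or right of the stock. At the start it holds only the stud plate, in its +x half; its -x half is free.
- stud_plate: Blue square plate 70 by 70 by 8 mm fixed on the pale tray's floor, with four upright brass studs at (+-22, +-22) mm in its x, y; each is 6 mm in diameter with a domed tip 24 mm above the plate's underside (16 above its top face). Origin: centre of its underside, 8 mm above the table; axes along its edges; z up.
- plate_four: Loose square aluminium faceplate 70 by 70 by 8 mm with four through holes, 14 mm in diameter, at (+-22, +-22) mm in its x, y, and a dark round boss up from its centre, 28 mm in diameter, from 8 to 44 mm above the underside: the grip, at any yaw. Origin: centre of its underside; z up. Quarter turns are alike. 4 mm play round the studs, which end 8 mm above its top face. 160 g.
- plate_three: Loose square aluminium faceplate 70 by 70 by 8 mm with three through holes, 14 mm in diameter, 120 degrees apart, 22.5 mm from the centre, and a dark round boss up from its centre, 28 mm in diameter, from 8 to 44 mm above the underside: the grip, at any yaw. Origin: centre of its underside; z up. 160 g.
- walnut_block: Dark walnut block 80 (x) by 50 (y) by 26 mm high, its top carved in ripples across; sides plain up to 22 mm. About 70 g. Origin: centre of its underside; z up. Loose on the table in the stock.
- pale_block: Plain pale wood block, 50 by 50 by 50 mm, with a thin dark cross marked on top. About 80 g. Origin: centre of its underside; z up. Loose on the table in the stock.
- gouge: Short palm gouge lying along its x, 110 mm long: flat-sided yellow handle from x=-55 to +5 mm, 28 mm wide (y), 24 mm high, then brass ferrule and steel blade out to x=+55 mm. Grip the handle across y near x=-15 mm. About 90 g. Origin: middle of its length, level with the handle's underside; z up. Loose on the table in the stock.
- honing_bar: Green bar of honing compound, 80 (x) by 26 (y) by 22 mm high. About 100 g. Origin: centre of its underside; z up. Loose on the table in the stock.
- oil_stone: Orange-brown oil stone, 80 (x) by 36 (y) by 20 mm high. Not part of either kit. Origin: centre of its underside; z up. Loose on the table in the stock.

How it is judged:
By the outcome, as a careful person would: the job done as asked, in the order asked, and still so for the second after the job is handed in, with the robot touching nothing.
It also fails if it takes over 128 s, if anything falls off the work surface, if the arm or the gripper's body presses on something with over 40 N, if the wrist force passes 120 N, or if a joint passes its speed limit or range.

## Robot

A 6-joint arm with a two-finger parallel gripper is mounted at the origin on the work surface. World frame = base frame: x ahead of the robot, y to its left, z up, the work surface at z = 0. Lengths are in m, angles in degrees, forces in N, time in s.
With the tool pointing down it reaches from about 0.3 to 0.75 m from the base axis. Payload 8.5 kg.
Tool frame: the origin (TCP) lies on the centre line of the jaws, within the pads' length; the fingertips stand 22 mm ahead of it and the grasp point (between the pads) lies 3 mm ahead of it (bot.tips_ahead is the distance from the TCP to the fingertips, in m); z points along the fingers, y is the line along which they close (so a half turn about z gives the same grasp; the last joint's range is limited). The gripper opens to 85 mm and grips with 20 to 120 N. Pads are 22 mm wide; open, the fingers measure 114 mm over their backs; the gripper's body (76 mm by 85 mm) begins 54 mm behind the grasp point. The pads swing forward as they close: fully open they stand 13 mm farther back than shut.
Start: joints at [-87.049, 21.807, 74.336, -0, 83.858, -12.336], TCP at [0.145, -0.531, 0.253] pointing down, gripper open.
Joint ranges: [-178.18, 178.18], [-50.72, 133.34], [12.68, 142.11], [-81.47, 261.47], [9.98, 163.14], [-165.26, 165.26]. Speed limits (degrees/s): [136.94, 136.94, 180, 180, 180, 180].

## Interface

Orientations are given as a 3x3 rotation matrix whose columns are the frame's x, y, z axes.
In Python, from bench import bot, cams, order gives the robot as it stands. The module is installed in compiled form; this text tells all that it offers.
- The arm moves only by the shell command python3 -m creep 'ROWS'. ROWS is JSON, a list of rows, each a list of 3 entries, a list of its own where there are three numbers: the opening, from -1 (shut) to 1 (fully open), then the shift along the tool's x, y, z in units of 30 mm (1.0 is 30 mm), then the turn, a rotation vector about the tool's x, y, z in units of 5 degrees (1.0 is 5 degrees). A call has 1 to 20 rows; each row shifts and turns the commanded pose from where the row before left it, along the tool's axes as they then stand; what a row does not reach is not made up. A row lasts 1/12 s, in which the tool goes at most 41.7 mm and 7.16 degrees, less where a joint would pass 70% of its speed; a pose out of reach is approached as far as the arm can. A call is refused whole if a number of a shift passes 1 or a number of a turn 1, either way. A call with a gripper value outside its range is refused whole. The fingers move at their own pace and stop on an object; the grip force is fixed at half the most. Time passes only in rows, so rows that do not move let the fingers close. It gives the time, the measured TCP pose, the force, the opening and the grip force at its end, in the units of the state.
- bot.state(): the state, without advancing time (a new reading comes with each control period).
- cams.read_camera(name): name is "scene" or "side" or "wrist"; returns the picture (400x640x3 uint8, blue, green, red); there is no depth.
- cams.camera_model(name): a dict with "camera_matrix" (3x3 intrinsics, pixels), "k1" (the pictures are not rectified: a ray, as slopes to the right and down, at radius r is drawn at 1 + k1 r^2 times it, then the intrinsics apply), "camera_from_world" (4x4, takes a point from world to camera coordinates); the wrist camera has in their place "hand_eye" (4x4, takes a point from camera to tool coordinates, whose origin is the TCP and whose axes are the flange's). Camera axes: x right, y up, looking along -z (the intrinsics and any distortion apply to the point x, -y, -z); pixel columns grow to the right and rows downward; lengths in m; the calibration is good to about 2 mm. A picture is of the moment at which its call begins: read the wrist's pose just before it. camera_model takes no time and is no camera call.
- order.hand_in(): hands the job in; it is judged then, once.
The state is a dict: "time": time; "joints": joint angles; "joint_velocities": joint speeds; "joint_torque": joint torques, N m; "position": TCP position; "tool_rot": TCP orientation; "wrist_force": force on the tool from outside, world axes, zero at the start; "wrist_torque": the same for the moment, N m; "opening": opening from 0.0 (shut) to 1.0 (fully open); "finger_force": force on a finger pad.
Only numpy, scipy, OpenCV 4.12 (cv2) and the standard library are available. Lean on these libraries where they do the work, as an engineer would, in place of code of your own. Each camera call takes 0.05 s, during which the arm holds its last target. There are 200 camera calls.

## Working session

There is one attempt and no reset: what is moved stays moved. The work goes in short steps, Python scripts to look and compute and a shell command to move; the robot and the scene stay as the last step left them, time stands still between calls to the robot, and variables do not carry over. Pictures are saved under pics/ and viewed, at most 14 in all, crops included, and the job is handed in when it is done.

```bash
mkdir -p pics; cat > h.py <<'E'
import numpy as np, cv2
from bench import bot, cams
def snap(name, fn):
    s=bot.state(); im=np.array(cams.read_camera(name)); cv2.imwrite(f'pics/{fn}.png',im); return im,s
def ray(name,u,v,s=None):
    m=cams.camera_model(name); K=np.array(m['camera_matrix']); k=m['k1']
    d=cv2.undistortPoints(np.array([[[u,v]]],float),K,np.array([k,0,0,0.]))[0,0]
    c=np.array([d[0],-d[1],-1.])
    if name=='wrist':
        H=np.array(m['hand_eye']); R=np.array(s['tool_rot']); p=np.array(s['position'])
        return p+R@H[:3,3], R@(H[:3,:3]@c)
    T=np.array(m['camera_from_world']); return -T[:3,:3].T@T[:3,3], T[:3,:3].T@c
def onz(name,u,v,z,s=None):
    o,d=ray(name,u,v,s); return o+d*(z-o[2])/d[2]
E
python3 - <<'E'
from h import *
for n in('scene','side','wrist'):
    im,s=snap(n,n+'0'); m=cams.camera_model(n); print(n,m)
print(s)
E
```

```text
scene {'camera_matrix': array([[460.72647677,   0.        , 326.02008893],
       [  0.        , 460.72647677, 206.67451715],
       [  0.        ,   0.        ,   1.        ]]), 'k1': -0.00898116453854481, 'camera_from_world': array([[-0.82160347,  0.57005011, -0.00325903,  0.47819915],
       [-0.45770217, -0.65624878,  0.59987187,  0.2615776 ],
       [ 0.33981828,  0.49434847,  0.80008944, -1.28620476],
       [ 0.        ,  0.        ,  0.        ,  1.        ]])}
side {'camera_matrix': array([[459.09585278,   0.        , 325.74079698],
       [  0.        , 459.09585278, 195.69431923],
       [  0.        ,   0.        ,   1.        ]]), 'k1': -0.02720613127886622, 'camera_from_world': array([[ 0.9700121 , -0.24303273,  0.00340908, -0.56058284],
       [ 0.17111489,  0.69279439,  0.70053952, -0.13550521],
       [-0.17261583, -0.67894847,  0.71360546, -0.98452257],
       [ 0.        ,  0.        ,  0.        ,  1.        ]])}
wrist {'camera_matrix': array([[291.27356218,   0.        , 318.66490802],
       [  0.        , 291.27356218, 203.52049003],
       [  0.        ,   0. 
[... 527 characters left out ...]
01, -1.23353097e+01]), 'joint_velocities': array([-0.03566279, -0.06035995, -0.13780601, -0.0993464 ,  0.01296173,
       -0.01529362]), 'joint_torque': array([ 2.90193013e-03, -4.49219906e+01, -2.31657743e+01, -1.75260070e-04,
        3.72440438e-03, -8.59069530e-06]), 'position': array([ 0.14499509, -0.5303058 ,  0.25279333]), 'tool_rot': array([[ 9.64621049e-01,  2.63640340e-01, -5.55897702e-05],
       [ 2.63640197e-01, -9.64620255e-01,  1.26923693e-03],
       [ 2.80999039e-04, -1.23898836e-03, -9.99999193e-01]]), 'wrist_force': array([ 0.30433598,  0.08279572, -0.08308686]), 'wrist_torque': array([0.02855606, 0.00295498, 0.02314978]), 'finger_force': 0.0, 'opening': 0.9965593330448531}
```

View pics/scene0.png

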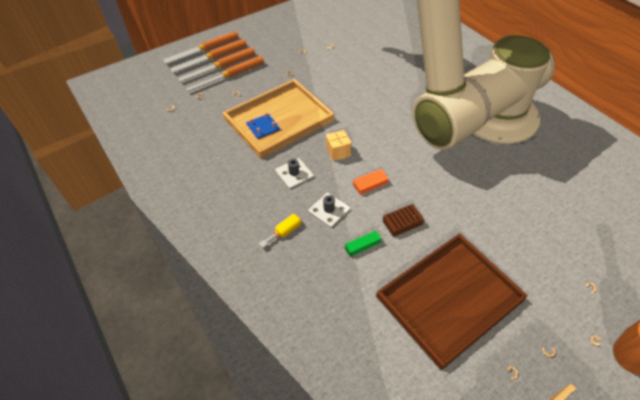

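View pics/side0.png

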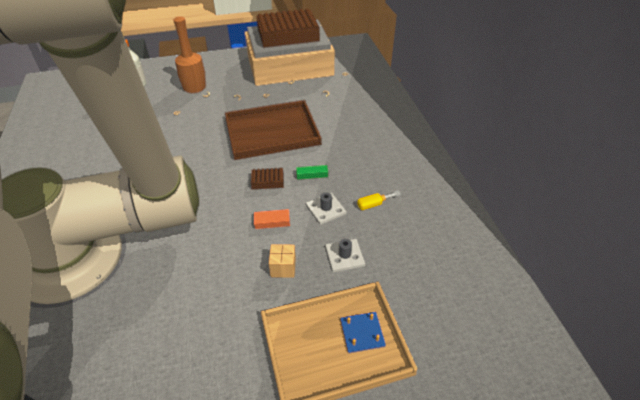

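The scene view has the pale tray at about (278,118), with the blue stud plate at (263,126). The dark tray is at (452,300), the pale block at (338,145), the stone at (371,181) and the walnut block at (403,220). The green bar is at (363,243), the gouge at (282,232) and the faceplates at (294,172) and (329,209). The side view shows the same items, so I'll take coarse positions from both.

```bash
python3 - <<'E'
from h import *
P={'tray_pale_blue':((263,126),(362,332),.016),'pale_block':((338,138),(282,253),.05),'plate A boss top':((294,162),(345,242),.044),'plate B boss top':((329,199),(326,195),.044),
'stone':((371,180),(272,217),.018),'walnut':((403,217),(267,177),.026),'green':((363,241),(312,171),.022),'yellow':((289,225),(370,201),.024),'bladetip':((264,245),(398,194),.01),
'dark c1':((460,236),(225,112),.026),'dark c2':((526,295),(305,103),.026),'dark c3':((444,364),(320,147),.026),'dark c4':((377,295),(236,156),.026),
'pale c1':((223,113),(412,372),.026),'pale c2':((294,82),(282,398),.026),'pale c3':((333,117),(262,311),.026),'pale c4':((263,155),(378,285),.026)}
for n,(a,b,z) in P.items(): print(n,onz('scene',*a,z)[:2].round(3),onz('side',*b,z)[:2].round(3))
E
```

```text
tray_pale_blue [ 0.57  -0.314] [ 0.566 -0.325]
pale_block [ 0.452 -0.134] [ 0.452 -0.135]
plate A boss top [ 0.584 -0.134] [ 0.586 -0.134]
plate B boss top [0.579 0.008] [0.581 0.01 ]
stone [0.451 0.002] [ 0.45  -0.004]
walnut [0.464 0.135] [0.46  0.122]
green [0.575 0.132] [0.573 0.121]
yellow [0.686 0.005] [ 0.681 -0.015]
bladetip [0.755 0.01 ] [0.759 0.004]
dark c1 [0.394 0.245] [0.385 0.422]
dark c2 [0.386 0.424] [0.618 0.411]
dark c3 [0.618 0.431] [0.613 0.203]
dark c4 [0.632 0.252] [0.394 0.22 ]
pale c1 [ 0.638 -0.411] [ 0.625 -0.423]
pale c2 [ 0.409 -0.412] [ 0.4   -0.412]
pale c3 [ 0.402 -0.226] [ 0.392 -0.243]
pale c4 [ 0.627 -0.213] [ 0.624 -0.241]
```

```bash
python3 -m creep '[[1,[0,0,0],[0,0,1]],[1,[0,0,0],[0,0,1]],[1,[0,0,0],[0,0,1]],[1,[0.9,-0.69,0],[0,0,0.06]],[1,[0.9,-0.69,0],[0,0,0]],[1,[0.9,-0.69,0],[0,0,0]],[1,[0.9,-0.69,0],[0,0,0]],[1,[0.9,-0.69,0],[0,0,0]],[1,[0.9,-0.69,0],[0,0,0]],[1,[0.9,-0.69,0],[0,0,0]],[1,[0.9,-0.69,0],[0,0,0]],[1,[0.9,-0.69,0],[0,0,0]],[1,[0.9,-0.69,0],[0,0,0]],[1,[0.9,-0.69,0],[0,0,0]],[1,[0.9,-0.69,0],[0,0,0]],[1,[0.9,-0.69,0],[0,0,0]],[1,[0.9,-0.69,0],[0,0,0]],[1,[0.9,-0.69,0],[0,0,0]],[1,[0.9,-0.69,0],[0,0,0]]]'
python3 -m creep '[[1,[0,0,0],[0,0,0]],[1,[0,0,0],[0,0,0]],[1,[0,0,0],[0,0,0]]]'
python3 - <<'E'
from h import *
im,s=snap('wrist','w1'); print(s['position'],s['tool_rot'].round(4)); np.savez('w1.npz',**s)
E
```

```text
time: 1.73
position: [0.5781, -0.1979, 0.253]
tool_rot: [[1.0, -0.0, -0.001], [-0.0, -1.0, 0.0], [-0.001, -0.0, -1.0]]
wrist_force: [-0.0, -0.3, 1.6]
opening: 1.003
finger_force: 0.0
time: 1.98
position: [0.5767, -0.1994, 0.2529]
tool_rot: [[1.0, -0.0, -0.001], [-0.0, -1.0, 0.0], [-0.001, -0.0, -1.0]]
wrist_force: [-1.0, 0.7, 0.3]
opening: 1.002
finger_force: 0.0
[ 0.57667505 -0.19937718  0.25293151] [[ 1.e+00 -0.e+00 -9.e-04]
 [-0.e+00 -1.e+00  2.e-04]
 [-9.e-04 -2.e-04 -1.e+00]]
```

View pics/w1.png

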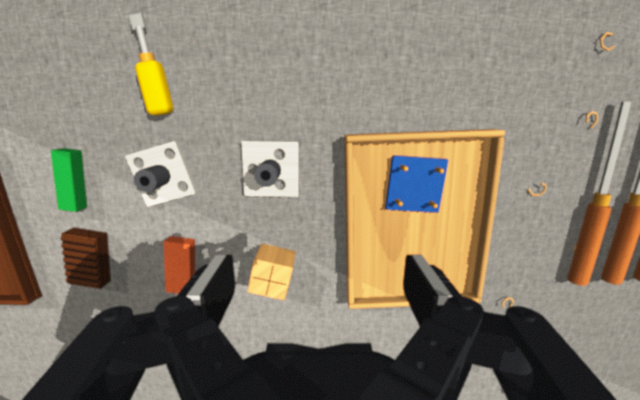

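The wrist view shows the three-hole candidate at (270,169) and the four-hole candidate at (160,174). The stud plate is at (417,184) and the pale block at (271,272). I'll shift toward +y to look straight down on the plates and the dark tray.

```bash
python3 -m creep '[[1,[0,-0.92,0],[0,0,0]],[1,[0,-0.92,0],[0,0,0]],[1,[0,-0.92,0],[0,0,0]],[1,[0,-0.92,0],[0,0,0]],[1,[0,-0.92,0],[0,0,0]],[1,[0,-0.92,0],[0,0,0]],[1,[0,-0.92,0],[0,0,0]],[1,[0,-0.92,0],[0,0,0]],[1,[0,0,0],[0,0,0]],[1,[0,0,0],[0,0,0]],[1,[0,0,0],[0,0,0]]]'
python3 - <<'E'
from h import *
im,s=snap('wrist','w2'); print(s['position']); np.savez('w2.npz',**s)
cv2.imwrite('pics/w2c.png',cv2.resize(im[0:310,150:550],(800,600)))
E
```

```text
time: 2.95
position: [0.5768, 0.0203, 0.2535]
tool_rot: [[1.0, -0.001, 0.0], [-0.001, -1.0, -0.0], [0.0, 0.0, -1.0]]
wrist_force: [-0.4, -0.9, -0.8]
opening: 1.0
finger_force: 0.0
[0.5768357  0.02032617 0.2534631 ]
```

View pics/w2c.png

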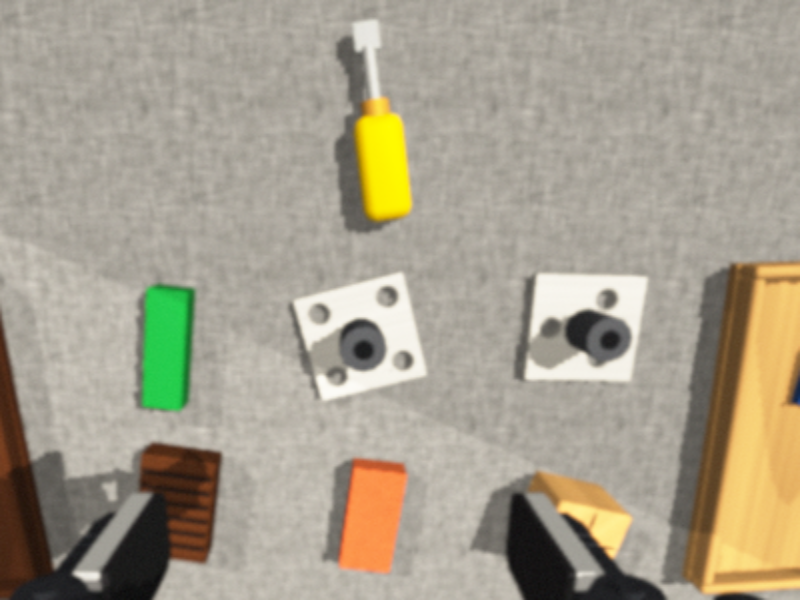

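View pics/w2.png

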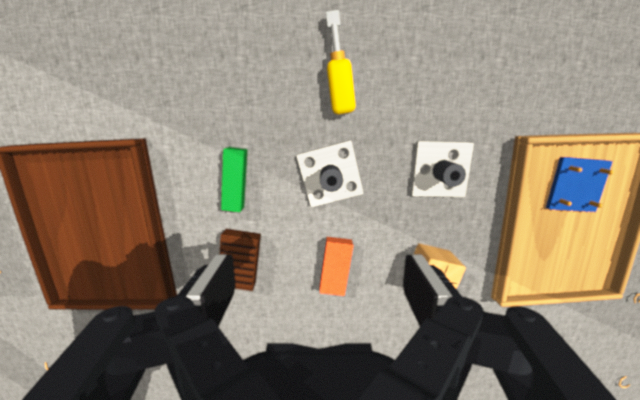

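The crop shows that the middle plate, around (330,174) in w2, has four holes, so it is plate_four. The plate at (443,169) is plate_three. Next I'll measure poses by masks cast onto known planes.

```bash
cat > meas.py <<'E'
from h import *
def rect(fn,lo,hi,roi,z,cam='wrist'):
    im=cv2.imread(f'pics/{fn}.png'); s=dict(np.load(fn+'.npz')) if cam=='wrist' else None
    h=cv2.cvtColor(im,cv2.COLOR_BGR2HSV); m=cv2.inRange(h,np.array(lo),np.array(hi))
    k=np.zeros_like(m); x0,y0,x1,y1=roi; k[y0:y1,x0:x1]=m[y0:y1,x0:x1]
    k=cv2.morphologyEx(k,cv2.MORPH_OPEN,np.ones((3,3)))
    c=max(cv2.findContours(k,0,1)[0],key=cv2.contourArea).reshape(-1,2)
    p=np.array([onz(cam,u,v,z,s)[:2] for u,v in c])*1000
    (cx,cy),(w,hh),a=cv2.minAreaRect(p.astype(np.float32))
    if w<hh: w,hh,a=hh,w,a+90
    a=(a+90)%180-90
    return [round(float(t),1) for t in (cx,cy,w,hh,a)]
E
python3 - <<'E'
from meas import *
print('four',rect('w2',(0,0,150),(180,40,255),(285,130,372,215),.008))
print('three',rect('w2',(0,0,150),(180,40,255),(405,130,480,205),.008))
print('stud w1',rect('w1',(100,120,60),(130,255,255),(370,130,470,230),.016))
print('stud w2',rect('w2',(100,120,60),(130,255,255),(530,130,630,230),.016))
print('yellow',rect('w2',(24,150,100),(32,255,255),(310,45,370,130),.020))
print('green z22',rect('w2',(45,100,60),(75,255,255),(200,130,260,230),.022))
print('green0',rect('w2',(45,100,60),(75,255,255),(200,130,260,230),.0))
print('walnut',rect('w2',(0,80,20),(20,255,140),(212,222,270,300),.024))
print('block w1',rect('w1',(8,60,190),(28,255,255),(240,235,310,305),.05))
print('stone',rect('w2',(0,150,150),(14,255,255),(310,230,360,300),.02))
print('dark',rect('w2',(0,80,20),(20,255,200),(0,120,190,320),.026))
print('pale',rect('w1',(8,60,60),(28,255,255),(335,120,510,310),.026))
im=cv2.imread('pics/w1.png');h=cv2.cvtColor(im,cv2.COLOR_BGR2HSV)
for q in ((271,255),(262,280),(280,285),(276,265)): print(q,h[q[1],q[0]])
E
```

```text
four [578.2, 8.1, 114.7, 109.1, 89.9]
three [585.0, -139.8, 107.2, 96.4, -89.6]
stud w1 [565.7, -321.9, 68.9, 68.5, 86.5]
stud w2 [565.6, -320.4, 72.2, 68.4, 86.3]
yellow [685.9, -5.2, 64.8, 26.6, 7.7]
green z22 [572.9, 127.0, 81.4, 29.4, -7.4]
green0 [568.1, 133.7, 86.5, 31.2, -7.4]
walnut [463.3, 130.0, 87.4, 51.7, -9.3]
block w1 [459.9, -139.2, 74.5, 51.1, -15.2]
stone [451.2, -2.0, 85.8, 36.3, -7.1]
dark [503.2, 325.7, 239.9, 203.1, 1.7]Traceback (most recent call last):
  File "<stdin>", line 13, in <module>
  File "meas.py", line 8, in rect
    p=np.array([onz(cam,u,v,z,s)[:2] for u,v in c])*1000
                ~~~^^^^^^^^^^^^^
  File "h.py", line 14, in onz
    o,d=ray(name,u,v,s); return o+d*(z-o[2])/d[2]
        ~~~^^^^^^^^^^^^
  File "h.py", line 6, in ray
    m=cams.camera_model(name); K=np.array(m['camera_matrix']); k=m['k1']
ValueError: time passes only in moves, steps and waits
```

```bash
sed -i 's/^def snap/import functools\nmodel=functools.cache(lambda n: cams.camera_model(n))\ndef snap/; s/m=cams.camera_model(name)/m=model(name)/' h.py
python3 - <<'E'
from meas import *
im=cv2.imread('pics/w2.png');h=cv2.cvtColor(im,cv2.COLOR_BGR2HSV)
print('table/plate',h[125,330],h[152,325],h[200,332],h[290,390])
im1=cv2.imread('pics/w1.png');h1=cv2.cvtColor(im1,cv2.COLOR_BGR2HSV)
for q in ((271,255),(262,280),(280,285),(276,265)): print(q,h1[q[1],q[0]])
for v in (195,205,215): print('four',rect('w2',(0,0,v),(180,25,255),(285,130,372,215),.008),'three',rect('w2',(0,0,v),(180,25,255),(405,130,480,205),.008))
print('pale',rect('w1',(8,60,60),(28,255,255),(335,120,510,310),.026))
for v in (215,235): print('block',rect('w1',(8,60,v),(28,255,255),(240,235,310,305),.05))
E
```

```text
table/plate [ 20  21 184] [ 22  11 244] [ 23   9 247] [ 23  24 182]
(271, 255) [ 17 150 202]
(262, 280) [ 19 136 241]
(280, 285) [ 23 127 251]
(276, 265) [ 22 126 250]
four [577.2, 5.4, 72.8, 71.7, 14.7] three [583.4, -138.7, 71.7, 71.2, -1.1]
four [577.3, 5.6, 71.9, 71.3, 14.6] three [583.9, -138.5, 70.9, 70.7, 88.8]
four [577.1, 5.7, 71.5, 71.0, 14.7] three [596.9, -138.5, 70.4, 44.4, 88.7]
pale [511.9, -329.3, 242.9, 193.2, 2.5]
block [450.0, -136.3, 52.0, 49.9, -14.1]
block [449.5, -136.3, 50.3, 48.5, -14.3]
```

Poses (mm, yaw in degrees):

| Item | x, y | Yaw | Measured size |
|---|---|---|---|
| plate_four | 577, 5.6 | 14.7 | 71 square |
| Stud plate | 565.7, -321.3 | -3.6 | 69 square |
| Pale block | 450, -136 | -14 | 50 square |
| Walnut block | 461, 130 | -8 | |
| Green bar | 572, 128 | -7.4 | |
| Gouge handle | 686, -5 | 7.7 | |

The sizes match the given ones. I'll start with the walnut block.

```bash
python3 -m creep '[[1,[-0.968,-0.918,0],[0,0,0]],[1,[-0.968,-0.918,0],[0,0,0]],[1,[-0.968,-0.918,0],[0,0,0]],[1,[-0.968,-0.918,0],[0,0,0]],[1,[0,0,0.5],[0,0,0.8]],[1,[0,0,0.8],[0,0,0.8]],[1,[0,0,0.9],[0,0,0]],[1,[0,0,0.9],[0,0,0]],[1,[0,0,0.9],[0,0,0]],[1,[0,0,0.9],[0,0,0]],[1,[0,0,0.9],[0,0,0]],[1,[0,0,0.9],[0,0,0]],[1,[0,0,0.6],[0,0,0]],[1,[0,0,0.25],[0,0,0]],[1,[0,0,0],[0,0,0]],[1,[0,0,0],[0,0,0]]]'
python3 -m creep '[[-1,[0,0,0],[0,0,0]],[-1,[0,0,0],[0,0,0]],[-1,[0,0,0],[0,0,0]],[-1,[0,0,0],[0,0,0]],[-1,[0,0,0],[0,0,0]],[-1,[0,0,0],[0,0,0]],[-1,[0,0,0],[0,0,0]],[-1,[0,0,0],[0,0,0]]]'
```

```text
time: 4.33
position: [0.4614, 0.1311, 0.0274]
tool_rot: [[0.99, -0.14, 0.001], [-0.14, -0.99, 0.0], [0.001, -0.0, -1.0]]
wrist_force: [0.8, 0.6, -0.5]
opening: 1.003
finger_force: 0.0
time: 5.0
position: [0.4614, 0.1317, 0.028]
tool_rot: [[0.99, -0.139, 0.002], [-0.139, -0.99, -0.0], [0.002, -0.0, -1.0]]
wrist_force: [-2.3, -1.4, 8.7]
opening: 0.564
finger_force: 61.8
```

```bash
python3 -m creep '[[-1,[0,0,-0.5],[0,0,0]],[-1,[0,0,-0.9],[0,0,0]],[-1,[0,0,-0.9],[0,0,-0.97]],[-1,[0,0,-0.9],[0,0,-0.97]],[-1,[0,-0.9,-0.6],[0,0,0]],[-1,[0,-0.9,0],[0,0,0]],[-1,[0,-0.9,0],[0,0,0]],[-1,[-0.1,-0.9,0],[0,0,0]],[-1,[0,-0.9,0],[0,0,0]],[-1,[0,-0.9,0],[0,0,0]],[-1,[0,-0.44,0],[0,0,0]],[-1,[0,0,0],[0,0,0]],[-1,[0,0,0],[0,0,0]]]'
python3 - <<'E'
from h import *
im,s=snap('wrist','w3'); print(s['position']); np.savez('w3.npz',**s)
snap('scene','s3')
E
```

```text
time: 6.08
position: [0.4525, 0.3067, 0.1408]
tool_rot: [[1.0, 0.031, -0.0], [0.031, -1.0, -0.0], [-0.0, 0.0, -1.0]]
wrist_force: [-0.5, -0.3, -1.0]
opening: 0.565
finger_force: 62.9
[0.45247554 0.3066515  0.14082365]
```

View pics/w3.png

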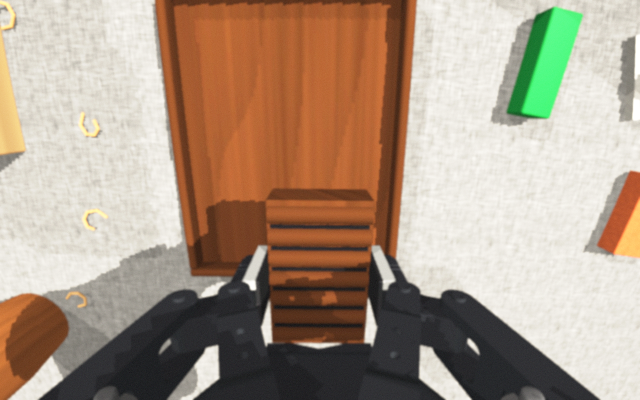

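The block is held level. The tray's left outer rim runs from about (158,0) to (190,275), its right outer rim from (414,0) to (398,250), and its near edge is at row 275. I'll cast these onto the rim plane.

```bash
python3 - <<'E'
from h import *
s=dict(np.load('w3.npz'))
for n,q in dict(L1=(159,10),L2=(190,270),R1=(415,10),R2=(400,200),near=(215,275),far=(285,0)).items(): print(n,onz('wrist',*q,.026,s)[:2].round(4))
E
```

```text
L1 [0.5974 0.4272]
L2 [0.3863 0.4238]
R1 [0.6018 0.242 ]
R2 [0.4592 0.2381]
near [0.3819 0.4008]
far [0.6049 0.3355]
```

```bash
python3 -m creep '[[-1,[0,0,0.8],[0,0,0]],[-1,[0,0,0.9],[0,0,0]],[-1,[0,0,0.9],[0,0,0]],[-1,[0,0,0.55],[0,0,0]],[-1,[0,0,0.2],[0,0,0]],[-1,[0,0,0.1],[0,0,0]],[-1,[0,0,0],[0,0,0]],[-1,[0,0,0],[0,0,0]]]'
python3 -m creep '[[0.4,[0,0,0],[0,0,0]],[0.4,[0,0,0],[0,0,0]],[0.4,[0,0,0],[0,0,0]],[0.4,[0,0,0],[0,0,0]],[0.4,[0,0,0],[0,0,0]]]'
```

```text
time: 6.85
position: [0.4534, 0.3066, 0.0384]
tool_rot: [[1.0, 0.029, 0.002], [0.029, -1.0, 0.001], [0.002, -0.001, -1.0]]
wrist_force: [-0.2, -0.6, -0.4]
opening: 0.567
finger_force: 62.9
time: 7.27
position: [0.4528, 0.3068, 0.0376]
tool_rot: [[1.0, 0.03, 0.0], [0.03, -1.0, 0.0], [0.0, -0.0, -1.0]]
wrist_force: [0.1, -0.5, -1.1]
opening: 0.702
finger_force: 0.0
```

```bash
python3 -m creep '[[0.4,[0,0,-0.7],[0,0,0]],[0.4,[0,0,-0.9],[0,0,0]],[0.7,[0,0,-0.9],[0,0,0]],[1,[0,0,-0.9],[0,0,0]],[1,[0.649,0.884,-0.4],[0,0,0]],[1,[0.649,0.884,0],[0,0,0]],[1,[0.649,0.884,0],[0,0,0]],[1,[0.649,0.884,0],[0,0,0]],[1,[0.649,0.884,0],[0,0,0]],[1,[0.649,0.884,0],[0,0,0]],[1,[0.649,0.884,0],[0,0,0]],[1,[0.649,0.884,0],[0,0,0]],[1,[0.649,0.884,0],[0,0,0]],[1,[0.649,0.884,0],[0,0,0]],[1,[0.649,0.884,0],[0,0,0]],[1,[0.649,0.884,0],[0,0,0]],[1,[0,0,0],[0,0,-0.6]],[1,[0,0,0],[0,0,-0.6]],[1,[0,0,0],[0,0,0]],[1,[0,0,0],[0,0,0]]]'
python3 - <<'E'
from h import *
im,s=snap('wrist','w4'); print(s['position'],s['joints'].round(1)); np.savez('w4.npz',**s)
from meas import rect
print('yellow',rect('w4',(24,150,100),(32,255,255),(200,0,440,399),.022))
E
```

```text
time: 8.93
position: [0.6955, -0.0044, 0.1512]
tool_rot: [[0.991, 0.132, -0.0], [0.132, -0.991, 0.0], [-0.0, -0.0, -1.0]]
wrist_force: [-0.2, -0.8, 0.5]
opening: 1.002
finger_force: 0.0
[ 0.6955144  -0.00438847  0.15118914] [-10.1  40.9  56.8   0.   82.3  72.3]
yellow [683.7, -5.6, 57.8, 26.1, 8.2]
```

View pics/w4.png

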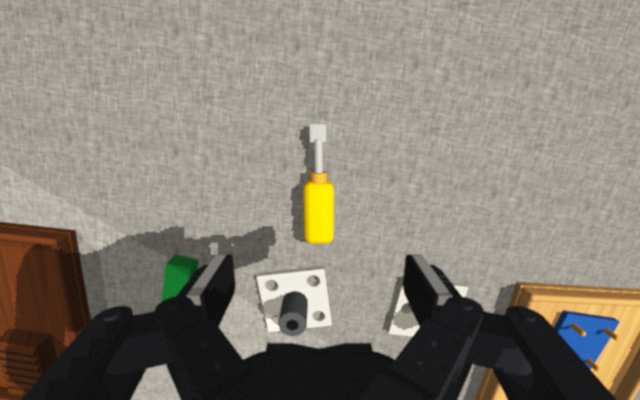

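The gouge handle is centred between the jaws at (319,212), and the jaws are aligned with it. Descending and gripping.

```bash
python3 -m creep '[[1,[0,0,0.7],[0,0,0]],[1,[0,0,0.9],[0,0,0]],[1,[0,0,0.9],[0,0,0]],[1,[0,0,0.9],[0,0,0]],[1,[0,0,0.55],[0,0,0]],[1,[0,0,0.18],[0,0,0]],[1,[0,0,0],[0,0,0]],[-1,[0,0,0],[0,0,0]],[-1,[0,0,0],[0,0,0]],[-1,[0,0,0],[0,0,0]],[-1,[0,0,0],[0,0,0]],[-1,[0,0,0],[0,0,0]],[-1,[0,0,0],[0,0,0]],[-1,[0,0,0],[0,0,0]],[-1,[0,0,0],[0,0,0]],[-1,[0,0,0],[0,0,0]],[-1,[0,0,0],[0,0,0]]]'
```

```text
time: 10.4
position: [0.6961, -0.0046, 0.0285]
tool_rot: [[0.991, 0.134, 0.002], [0.134, -0.991, -0.0], [0.002, 0.001, -1.0]]
wrist_force: [0.2, 0.2, 5.1]
opening: 0.31
finger_force: 60.3
```

```bash
python3 -m creep '[[-1,[0,0,-0.5],[0,0,0]],[-1,[0,0,-0.9],[0,0,0]],[-1,[0,0,-0.9],[0,0,0.62]],[-1,[0,0,-0.9],[0,0,0.62]],[-1,[-0.404,-0.952,-0.5],[0,0,0]],[-1,[-0.404,-0.952,0],[0,0,0]],[-1,[-0.404,-0.952,0],[0,0,0]],[-1,[-0.404,-0.952,0],[0,0,0]],[-1,[-0.404,-0.952,0],[0,0,0]],[-1,[-0.404,-0.952,0],[0,0,0]],[-1,[-0.404,-0.952,0],[0,0,0]],[-1,[-0.404,-0.952,0],[0,0,0]],[-1,[-0.404,-0.952,0],[0,0,0]],[-1,[-0.404,-0.952,0],[0,0,0]],[-1,[-0.404,-0.952,0],[0,0,0]],[-1,[-0.404,-0.952,0],[0,0,0]],[-1,[-0.404,-0.952,0],[0,0,0]],[-1,[0,0,0],[0,0,0]],[-1,[0,0,0],[0,0,0]]]'
```

```text
time: 11.98
position: [0.5275, 0.3638, 0.1381]
tool_rot: [[1.0, 0.029, -0.001], [0.029, -1.0, -0.0], [-0.001, 0.0, -1.0]]
wrist_force: [0.2, -1.1, -0.7]
opening: 0.311
finger_force: 59.5
```

```bash
python3 -m creep '[[-1,[0,0,0.7],[0,0,0]],[-1,[0,0,0.9],[0,0,0]],[-1,[0,0,0.9],[0,0,0]],[-1,[0,0,0.55],[0,0,0]],[-1,[0,0,0.2],[0,0,0]],[-1,[0,0,0.1],[0,0,0]],[-1,[0,0,0],[0,0,0]],[-1,[0,0,0],[0,0,0]],[0,[0,0,0],[0,0,0]],[0,[0,0,0],[0,0,0]],[0,[0,0,0],[0,0,0]],[0,[0,0,0],[0,0,0]],[0,[0,0,0],[0,0,0]]]'
```

```text
time: 13.07
position: [0.5286, 0.3627, 0.0383]
tool_rot: [[1.0, 0.026, 0.0], [0.026, -1.0, 0.0], [0.0, -0.0, -1.0]]
wrist_force: [-1.0, 0.9, 0.7]
opening: 0.501
finger_force: 0.0
```

```bash
python3 -m creep '[[0,[0,0,-0.8],[0,0,0]],[0,[0,0,-0.9],[0,0,0]],[0.4,[0,0,-0.9],[0,0,0]],[1,[0,0,-0.9],[0,0,0]],[1,[-0.17,0.92,-0.5],[0,0,0]],[1,[-0.17,0.92,0],[0,0,0]],[1,[-0.17,0.92,0],[0,0,0]],[1,[-0.17,0.92,0],[0,0,0]],[1,[-0.17,0.92,0],[0,0,0]],[1,[-0.17,0.92,0],[0,0,0]],[1,[-0.17,0.92,0],[0,0,0]],[1,[-0.17,0.92,0],[0,0,0]],[1,[-0.17,0.92,0],[0,0,0]],[1,[-0.17,0.92,0],[0,0,0]],[1,[-0.17,0.92,0],[0,0,0]],[1,[-0.17,0.92,0],[0,0,0]],[1,[-0.17,0.92,0],[0,0,0]],[1,[-0.17,0.92,0],[0,0,0]],[1,[-0.17,0.92,0],[0,0,0]],[1,[-0.17,0.92,0],[0,0,0]]]'
python3 -m creep '[[1,[-0.17,0.92,0],[0,0,0]],[1,[-0.17,0.92,0],[0,0,0]],[1,[0,0,0],[0,0,0.8]],[1,[0,0,0],[0,0,0.8]],[1,[0,0,0],[0,0,0.8]],[1,[0,0,0],[0,0,0.7]],[1,[0,0,0],[0,0,0]],[1,[0,0,0],[0,0,0]]]'
python3 - <<'E'
from h import *
im,s=snap('wrist','w5'); print(s['position']); np.savez('w5.npz',**s)
snap('scene','s5'); snap('side','d5')
from meas import rect
for v in (215,235): print('block',rect('w5',(8,60,v),(28,255,255),(230,150,420,399),.05))
E
```

```text
time: 14.73
position: [0.458, -0.0823, 0.1582]
tool_rot: [[1.0, 0.026, 0.001], [0.026, -1.0, -0.0], [0.0, 0.0, -1.0]]
wrist_force: [0.1, -0.7, 1.1]
opening: 1.0
finger_force: 0.0
time: 15.4
position: [0.4496, -0.1364, 0.158]
tool_rot: [[0.971, -0.24, 0.0], [-0.24, -0.971, -0.0], [0.0, 0.0, -1.0]]
wrist_force: [0.1, 0.1, -0.2]
opening: 1.0
finger_force: 0.0
[ 0.44963293 -0.13641456  0.15803871]
block [449.9, -136.4, 49.5, 49.2, -13.9]
block [449.5, -136.6, 48.7, 48.1, -13.9]
```

View pics/w5.png

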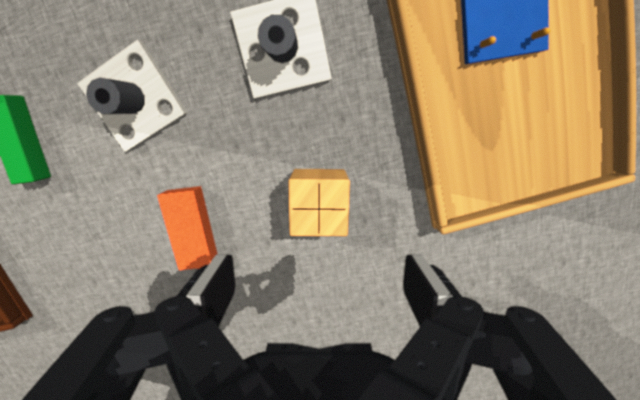

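The block's top is square to the jaws and centred at (319,208), so I'll grasp it.

```bash
python3 -m creep '[[1,[0,0,0.7],[0,0,0]],[1,[0,0,0.9],[0,0,0]],[1,[0,0,0.9],[0,0,0]],[1,[0,0,0.9],[0,0,0]],[1,[0,0,0.6],[0,0,0]],[1,[0,0,0.2],[0,0,0]],[1,[0,0,0],[0,0,0]],[-1,[0,0,0],[0,0,0]],[-1,[0,0,0],[0,0,0]],[-1,[0,0,0],[0,0,0]],[-1,[0,0,0],[0,0,0]],[-1,[0,0,0],[0,0,0]],[-1,[0,0,0],[0,0,0]],[-1,[0,0,0],[0,0,0]]]'
```

```text
time: 16.72
position: [0.4502, -0.1368, 0.0332]
tool_rot: [[0.97, -0.242, 0.002], [-0.242, -0.97, -0.001], [0.003, 0.001, -1.0]]
wrist_force: [-0.3, -0.6, 5.3]
opening: 0.578
finger_force: 62.5
```

```bash
python3 -m creep '[[-1,[0,0,-0.5],[0,0,0]],[-1,[0,0,-0.9],[0,0,0]],[-1,[0,0,-0.9],[0,0,-0.8]],[-1,[0,0,-0.9],[0,0,-0.8]],[-1,[0,0,-0.4],[0,0,-0.8]],[-1,[0,0,0],[0,0,-0.8]],[-1,[0,0.892,0],[0,0,0]],[-1,[0,0.892,0],[0,0,0]],[-1,[0,0.892,0],[0,0,0]],[-1,[0,0.892,0],[0,0,0]],[-1,[0,0.892,0],[0,0,0]],[-1,[0,0.892,0],[0,0,0]],[-1,[0,0,0],[0,0,0]],[-1,[0,0,0],[0,0,0]]]'
python3 - <<'E'
from h import *
im,s=snap('wrist','w6'); print(s['position']); np.savez('w6.npz',**s)
from meas import rect
print('stud',rect('w6',(100,120,60),(130,255,255),(150,0,600,399),.016))
E
```

```text
time: 17.88
position: [0.4549, -0.2977, 0.1402]
tool_rot: [[0.999, 0.033, 0.0], [0.033, -0.999, -0.0], [0.0, 0.0, -1.0]]
wrist_force: [0.4, -0.1, -1.7]
opening: 0.58
finger_force: 62.5
[ 0.45490782 -0.29770065  0.14021173]
stud [565.5, -322.7, 68.8, 68.8, -3.5]
```

View pics/w6.png

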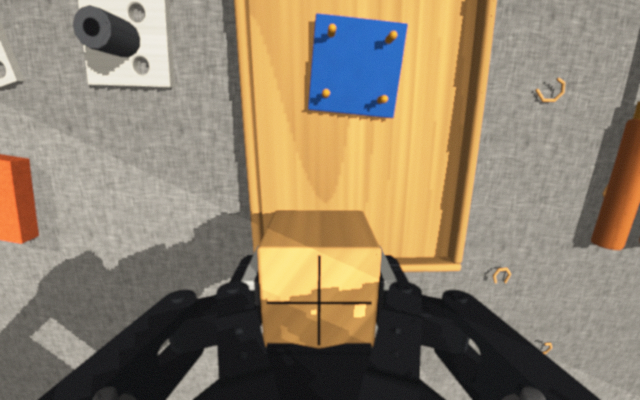

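The pale tray is below, with the stud plate at (357,66), and the block is held between the left rim and the centre. Lowering and releasing it.

```bash
python3 -m creep '[[-1,[0,0,0.7],[0,0,0]],[-1,[0,0,0.9],[0,0,0]],[-1,[0,0,0.8],[0,0,0]],[-1,[0,0,0.55],[0,0,0]],[-1,[0,0,0.2],[0,0,0]],[-1,[0,0,0.1],[0,0,0]],[-1,[0,0,0],[0,0,0]],[-1,[0,0,0],[0,0,0]],[0.38,[0,0,0],[0,0,0]],[0.38,[0,0,0],[0,0,0]],[0.38,[0,0,0],[0,0,0]],[0.38,[0,0,0],[0,0,0]],[0.38,[0,0,0],[0,0,0]]]'
```

```text
time: 19.02
position: [0.4552, -0.297, 0.0427]
tool_rot: [[0.999, 0.035, 0.0], [0.035, -0.999, -0.0], [0.0, 0.0, -1.0]]
wrist_force: [-0.5, 0.1, 0.4]
opening: 0.689
finger_force: 0.0
```

```bash
python3 -m creep '[[0.38,[0,0,-0.8],[0,0,0]],[0.38,[0,0,-0.9],[0,0,0]],[0.6,[0,0,-0.9],[0,0,0]],[1,[0,0,-0.9],[0,0,0]],[1,[0.291,-0.937,-0.5],[0,0,0]],[1,[0.291,-0.937,-0.4],[0,0,0]],[1,[0.291,-0.937,0],[0,0,0]],[1,[0.291,-0.937,0],[0,0,0]],[1,[0.291,-0.937,0],[0,0,0]],[1,[0.291,-0.937,0],[0,0,0]],[1,[0.291,-0.937,0],[0,0,0]],[1,[0.291,-0.937,0],[0,0,0]],[1,[0.291,-0.937,0],[0,0,0]],[1,[0.291,-0.937,0],[0,0,0]],[1,[0.291,-0.937,0],[0,0,0]],[1,[0.291,-0.937,0],[0,0,0]],[1,[0.291,-0.937,0],[0,0,0]],[1,[0.291,-0.937,0],[0,0,0]],[1,[0.291,-0.937,0],[0,0,0]]]'
python3 -m creep '[[1,[0,0,0],[0,0,0.94]],[1,[0,0,0],[0,0,0.94]],[1,[0,0,0],[0,0,0]],[1,[0,0,0],[0,0,0]]]'
python3 - <<'E'
from h import *
im,s=snap('wrist','w7'); np.savez('w7.npz',**s)
from meas import rect
print('green',rect('w7',(45,100,60),(75,255,255),(200,50,450,399),.022))
E
```

```text
time: 20.6
position: [0.5715, 0.1305, 0.1745]
tool_rot: [[0.999, 0.035, -0.0], [0.035, -0.999, -0.0], [-0.0, 0.0, -1.0]]
wrist_force: [0.1, -0.9, -0.8]
opening: 1.004
finger_force: 0.0
time: 20.93
position: [0.5714, 0.129, 0.1744]
tool_rot: [[0.992, -0.127, -0.0], [-0.127, -0.992, -0.0], [-0.0, 0.0, -1.0]]
wrist_force: [0.5, -0.4, 1.1]
opening: 0.998
finger_force: 0.0
green [572.9, 128.6, 79.6, 25.4, -8.0]
```

```bash
python3 -m creep '[[1,[0,0,0.8],[0,0,0]],[1,[0,0,0.9],[0,0,0]],[1,[0,0,0.9],[0,0,0]],[1,[0,0,0.9],[0,0,0]],[1,[0,0,0.8],[0,0,0]],[1,[0,0,0.45],[0,0,0]],[1,[0,0,0.2],[0,0,0]],[1,[0,0,0],[0,0,0]],[-1,[0,0,0],[0,0,0]],[-1,[0,0,0],[0,0,0]],[-1,[0,0,0],[0,0,0]],[-1,[0,0,0],[0,0,0]],[-1,[0,0,0],[0,0,0]],[-1,[0,0,0],[0,0,0]],[-1,[0,0,0],[0,0,0]],[-1,[0,0,0],[0,0,0]],[-1,[0,0,0],[0,0,0]],[-1,[0,0,0],[0,0,0]]]'
```

```text
time: 22.48
position: [0.5718, 0.1291, 0.0268]
tool_rot: [[0.992, -0.129, 0.001], [-0.129, -0.992, 0.0], [0.001, -0.0, -1.0]]
wrist_force: [-0.6, 0.0, 5.7]
opening: 0.287
finger_force: 60.4
```

```bash
python3 -m creep '[[-1,[0,0,-0.5],[0,0,0]],[-1,[0,0,-0.9],[0,0,0]],[-1,[0,0,-0.9],[0,0,-0.94]],[-1,[0,0,-0.9],[0,0,-0.94]],[-1,[-0.249,0.9165,-0.5],[0,0,0]],[-1,[-0.249,0.9165,-0.5],[0,0,0]],[-1,[-0.249,0.9165,-0.4],[0,0,0]],[-1,[-0.249,0.9165,0],[0,0,0]],[-1,[-0.249,0.9165,0],[0,0,0]],[-1,[-0.249,0.9165,0],[0,0,0]],[-1,[-0.249,0.9165,0],[0,0,0]],[-1,[-0.249,0.9165,0],[0,0,0]],[-1,[-0.249,0.9165,0],[0,0,0]],[-1,[-0.249,0.9165,0],[0,0,0]],[-1,[-0.249,0.9165,0],[0,0,0]],[-1,[-0.249,0.9165,0],[0,0,0]],[-1,[-0.249,0.9165,0],[0,0,0]],[-1,[-0.249,0.9165,0],[0,0,0]],[-1,[-0.249,0.9165,0],[0,0,0]],[-1,[-0.249,0.9165,0],[0,0,0]]]'
python3 -m creep '[[-1,[-0.249,0.9165,0],[0,0,0]],[-1,[-0.249,0.9165,0],[0,0,0]],[-1,[0,0,0],[0,0,0]],[-1,[0,0,0],[0,0,0]]]'
python3 - <<'E'
from h import *
im,s=snap('wrist','w8'); np.savez('w8.npz',**s)
snap('scene','s8'); a,_=snap('side','d8')
cv2.imwrite('pics/w8c.png',np.hstack([im,cv2.resize(a[220:400,220:460],(533,400))])[:, :].__getitem__((slice(None),slice(0,1173,1))) if 0 else cv2.resize(np.hstack([im,cv2.resize(a[220:400,220:460],(533,400))]),(800,273)))
E
```

```text
time: 24.15
position: [0.4666, -0.3159, 0.1638]
tool_rot: [[0.999, 0.035, -0.0], [0.035, -0.999, 0.0], [-0.0, -0.0, -1.0]]
wrist_force: [-0.2, -0.4, -1.5]
opening: 0.288
finger_force: 59.5
time: 24.48
position: [0.4536, -0.371, 0.1635]
tool_rot: [[0.999, 0.033, -0.0], [0.033, -0.999, 0.001], [-0.0, -0.001, -1.0]]
wrist_force: [-0.1, 1.0, -1.9]
opening: 0.289
finger_force: 59.5
```

View pics/w8c.png

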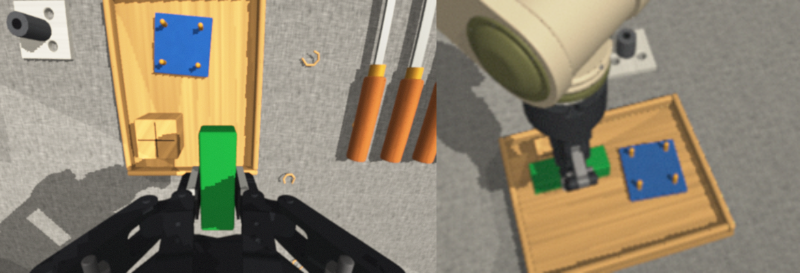

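The block sits flat in the tray, at (157,137) in the montage. The green bar is held over the free area beside it, so I'll lower and release it.

```bash
python3 -m creep '[[-1,[0,0,0.8],[0,0,0]],[-1,[0,0,0.9],[0,0,0]],[-1,[0,0,0.9],[0,0,0]],[-1,[0,0,0.85],[0,0,0]],[-1,[0,0,0.5],[0,0,0]],[-1,[0,0,0.2],[0,0,0]],[-1,[0,0,0.1],[0,0,0]],[-1,[0,0,0],[0,0,0]],[-1,[0,0,0],[0,0,0]],[-0.1,[0,0,0],[0,0,0]],[-0.1,[0,0,0],[0,0,0]],[-0.1,[0,0,0],[0,0,0]],[-0.1,[0,0,0],[0,0,0]],[-0.1,[0,0,0],[0,0,0]]]'
```

```text
time: 25.8
position: [0.4543, -0.3703, 0.0367]
tool_rot: [[0.999, 0.035, 0.0], [0.035, -0.999, -0.0], [0.0, 0.0, -1.0]]
wrist_force: [0.6, 0.5, 0.1]
opening: 0.454
finger_force: 0.0
```

```bash
python3 -m creep '[[-0.1,[0,0,-0.8],[0,0,0]],[-0.1,[0,0,-0.9],[0,0,0]],[0.2,[0,0,-0.9],[0,0,0]],[0.8,[0,0,-0.9],[0,0,0]],[1,[0.324,-0.885,-0.7],[0,0,0]],[1,[0.324,-0.885,-0.6],[0,0,0]],[1,[0.324,-0.885,0],[0,0,0]],[1,[0.324,-0.885,0],[0,0,0]],[1,[0.324,-0.885,0],[0,0,0]],[1,[0.324,-0.885,0],[0,0,0]],[1,[0.324,-0.885,0],[0,0,0]],[1,[0.324,-0.885,0],[0,0,0]],[1,[0.324,-0.885,0],[0,0,0]],[1,[0.324,-0.885,0],[0,0,0]],[1,[0.324,-0.885,0],[0,0,0]],[1,[0.324,-0.885,0],[0,0,0]],[1,[0.324,-0.885,0],[0,0,0]],[1,[0.324,-0.885,0],[0,0,0]]]'
python3 -m creep '[[1,[0,0,0],[0,0,-0.84]],[1,[0,0,0],[0,0,-0.85]],[1,[0,0,0],[0,0,-0.85]],[1,[0,0,0],[0,0,0]],[1,[0,0,0],[0,0,0]]]'
python3 - <<'E'
from h import *
im,s=snap('wrist','w9'); np.savez('w9.npz',**s)
from meas import rect
for v in (200,212): print('four',rect('w9',(0,0,v),(180,25,255),(220,60,420,330),.008))
E
```

```text
time: 27.3
position: [0.5775, 0.0073, 0.1805]
tool_rot: [[0.999, 0.035, 0.0], [0.035, -0.999, -0.0], [0.0, 0.0, -1.0]]
wrist_force: [0.4, -0.7, -0.1]
opening: 1.001
finger_force: 0.0
time: 27.72
position: [0.5773, 0.006, 0.1804]
tool_rot: [[0.968, 0.251, -0.0], [0.251, -0.968, -0.0], [-0.0, -0.0, -1.0]]
wrist_force: [0.8, -0.4, -0.4]
opening: 0.999
finger_force: 0.0
four [577.0, 5.6, 70.9, 70.7, -75.5]
four [577.1, 5.6, 70.8, 70.1, 14.7]
```

View pics/w9.png

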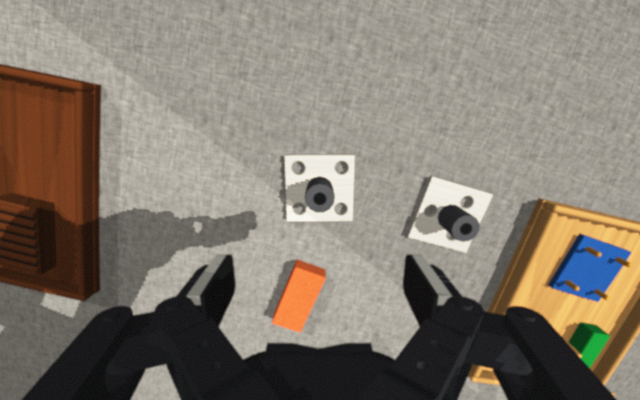

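```bash
python3 -m creep '[[1,[0,0,0.8],[0,0,0]],[1,[0,0,0.9],[0,0,0]],[1,[0,0,0.9],[0,0,0]],[1,[0,0,0.9],[0,0,0]],[1,[0,0,0.7],[0,0,0]],[1,[0,0,0.4],[0,0,0]],[1,[0,0,0.12],[0,0,0]],[1,[0,0,0],[0,0,0]],[-1,[0,0,0],[0,0,0]],[-1,[0,0,0],[0,0,0]],[-1,[0,0,0],[0,0,0]],[-1,[0,0,0],[0,0,0]],[-1,[0,0,0],[0,0,0]],[-1,[0,0,0],[0,0,0]],[-1,[0,0,0],[0,0,0]],[-1,[0,0,0],[0,0,0]],[-1,[0,0,0],[0,0,0]],[-1,[0,0,0],[0,0,0]]]'
```

```text
time: 29.27
position: [0.5777, 0.0059, 0.0397]
tool_rot: [[0.967, 0.253, 0.001], [0.253, -0.967, -0.0], [0.001, 0.001, -1.0]]
wrist_force: [-0.6, 1.0, 5.1]
opening: 0.307
finger_force: 58.9
```

```bash
python3 -m creep '[[-1,[0,0,-0.5],[0,0,0]],[-1,[0,0,-0.9],[0,0,0]],[-1,[0,0,-0.9],[0,0,0.9]],[-1,[0,0,-0.9],[0,0,0.9]],[-1,[0,0,-0.3],[0,0,0.9]],[-1,[0,0,0],[0,0,0.9]],[-1,[0.0225,0.912,0],[0,0,0]],[-1,[0.0225,0.912,0],[0,0,0]],[-1,[0.0225,0.912,0],[0,0,0]],[-1,[0.0225,0.912,0],[0,0,0]],[-1,[0.0225,0.912,0],[0,0,0]],[-1,[0.0225,0.912,0],[0,0,0]],[-1,[0.0225,0.912,0],[0,0,0]],[-1,[0.0225,0.912,0],[0,0,0]],[-1,[0.0225,0.912,0],[0,0,0]],[-1,[0.0225,0.912,0],[0,0,0]],[-1,[0.0225,0.912,0],[0,0,0]],[-1,[0.0225,0.912,0],[0,0,0]],[-1,[0,0,0],[0,0,0]],[-1,[0,0,0],[0,0,0]]]'
python3 - <<'E'
from h import *
im,s=snap('wrist','w10'); np.savez('w10.npz',**s); print(s['position'])
from meas import rect
z=s['position'][2]-.0397+.008
print('plate',z,rect('w10',(0,0,190),(180,30,255),(200,100,440,399),z))
a,_=snap('scene','s10');b,_=snap('side','d10')
cv2.imwrite('pics/m10.png',np.hstack([cv2.resize(im[100:400,160:480],(400,375)),cv2.resize(b[250:370,300:428],(400,375))]))
E
```

```text
time: 30.93
position: [0.5659, -0.3234, 0.1432]
tool_rot: [[0.998, -0.06, -0.001], [-0.06, -0.998, 0.001], [-0.001, -0.001, -1.0]]
wrist_force: [-0.3, 0.7, -1.8]
opening: 0.308
finger_force: 59.3
[ 0.56591292 -0.32336764  0.14319798]
plate 0.11149798412732345 [578.1, -323.8, 69.9, 45.0, 86.5]
```

View pics/m10.png

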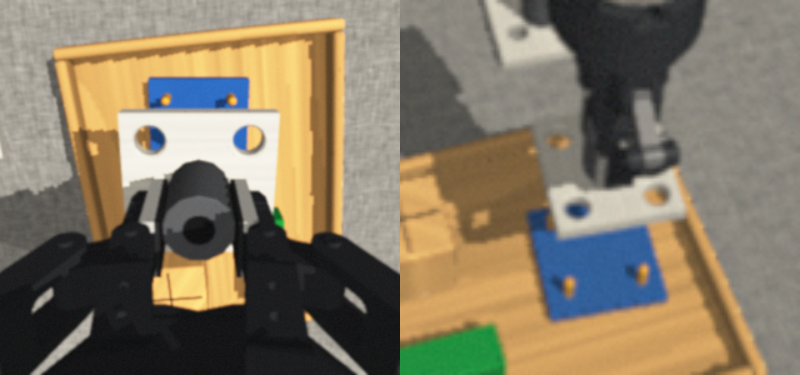

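The faceplate is held over the stud plate at the same yaw (-3.5°). It is about 1 mm off in y, which I'll correct. I'll lower it to just above the stud tips, then on slowly.

```bash
python3 -m creep '[[-1,[0,-0.035,0.7],[0,0,0]],[-1,[0,0,0.8],[0,0,0]],[-1,[0,0,0.6],[0,0,0]],[-1,[0,0,0.2],[0,0,0]],[-1,[0,0,0],[0,0,0]],[-1,[0,0,0],[0,0,0]]]'
python3 - <<'E'
from h import *
im,s=snap('wrist','w11'); np.savez('w11.npz',**s)
b,_=snap('side','d11');c,_=snap('scene','s11')
cv2.imwrite('pics/m11.png',np.hstack([cv2.resize(im[100:400,160:480],(400,375)),cv2.resize(b[270:370,310:417],(400,375))]))
E
```

```text
time: 31.58
position: [0.567, -0.3209, 0.0757]
tool_rot: [[0.998, -0.057, 0.001], [-0.057, -0.998, -0.001], [0.001, 0.001, -1.0]]
wrist_force: [-0.5, 0.3, -1.1]
opening: 0.306
finger_force: 59.3
```

View pics/m11.png

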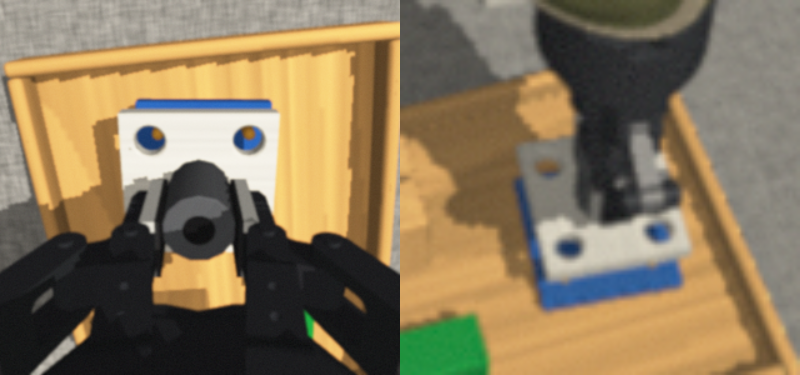

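The studs show inside the holes, about 1.5 mm toward tool +y of centre. I'll correct that and seat the plate.

```bash
python3 -m creep '[[-1,[0,0.045,0],[0,0,0]],[-1,[0,0,0.12],[0,0,0]],[-1,[0,0,0.12],[0,0,0]],[-1,[0,0,0.12],[0,0,0]],[-1,[0,0,0],[0,0,0]]]'
python3 -m creep '[[-1,[0,0,0.1],[0,0,0]],[-1,[0,0,0.1],[0,0,0]],[-1,[0,0,0.06],[0,0,0]],[-1,[0,0,0],[0,0,0]],[-1,[0,0,0],[0,0,0]]]'
```

```text
time: 32.15
position: [0.566, -0.3223, 0.063]
tool_rot: [[0.998, -0.058, -0.001], [-0.058, -0.998, 0.001], [-0.001, -0.001, -1.0]]
wrist_force: [0.1, -0.2, -2.0]
opening: 0.307
finger_force: 59.3
time: 32.57
position: [0.5664, -0.3226, 0.0561]
tool_rot: [[0.998, -0.058, -0.0], [-0.058, -0.998, 0.0], [-0.0, -0.0, -1.0]]
wrist_force: [0.8, -1.3, -2.2]
opening: 0.312
finger_force: 59.2
```

```bash
python3 -m creep '[[0,[0,0,0],[0,0,0]],[0,[0,0,0],[0,0,0]],[0,[0,0,0],[0,0,0]],[0,[0,0,0],[0,0,0]],[0,[0,0,0],[0,0,0]],[0,[0,0,-0.4],[0,0,0]],[0,[0,0,-0.8],[0,0,0]],[0,[0,0,-0.9],[0,0,0]],[0,[0,0,-0.9],[0,0,0]],[0,[0,0,-0.9],[0,0,0]],[0,[0,0,-0.9],[0,0,0]],[0,[0,-0.9,-0.9],[0,0,0]],[0,[0,-0.9,-0.9],[0,0,0]],[0,[0,-0.9,-0.5],[0,0,0]],[0,[0,-0.9,0],[0,0,0]],[0,[0,-0.9,0],[0,0,0]],[0,[0,-0.9,0],[0,0,0]],[0,[0,-0.9,0],[0,0,0]],[0,[0,0,0],[0,0,0]],[0,[0,0,0],[0,0,0]]]'
python3 - <<'E'
from h import *
a,_=snap('scene','s12');b,_=snap('side','d12');w,s=snap('wrist','w12'); np.savez('w12.npz',**s)
cv2.imwrite('pics/m12.png',np.vstack([np.hstack([cv2.resize(b[270:400,250:420],(400,300)),cv2.resize(b[90:240,220:420],(400,300))]),np.hstack([cv2.resize(a[70:170,210:343],(400,300)),cv2.resize(a[225:375,360:560],(400,300))])]))
E
```

```text
time: 34.23
position: [0.5773, -0.1328, 0.2704]
tool_rot: [[0.998, -0.056, 0.001], [-0.056, -0.998, -0.001], [0.001, 0.001, -1.0]]
wrist_force: [-0.2, -1.0, 0.4]
opening: 0.496
finger_force: 0.0
```

View pics/m12.png

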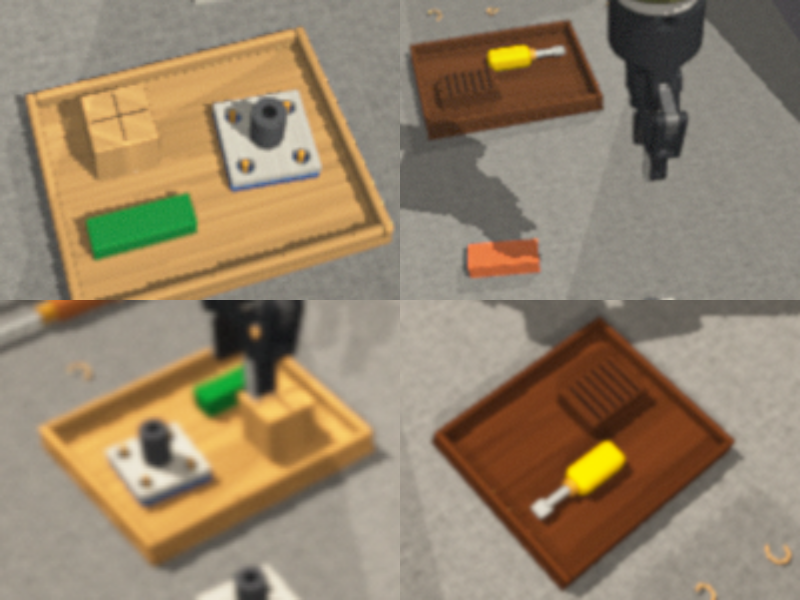

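All the pieces lie flat inside their trays. The faceplate is down on the stud plate with studs showing through its holes, and the stone and the other plate are where they were. Handing in.

```bash
python3 -c "
from bench import order
print(order.hand_in())"
```

```text
the job is handed in; nothing more can be done
None
```

Both carving kits are made up and the job is handed in at about 34 s; the final pictures show every piece flat in its tray and the four-hole faceplate seated over the studs.

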